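Load the gold foil and shift the feeder's gate lever

ROBOT

A 6-joint arm with a two-finger parallel gripper is mounted at the origin on the work surface. World frame = base frame: x ahead of the robot, y to its left, z up, the work surface at z = 0. Lengths are in m, angles in rad, forces in N, time in s.
With the tool pointing down it reaches from about 0.275 to 0.75 m from the base axis. Payload 10.2 kg.
Tool frame: the origin (TCP) lies where the fingers leave the gripper's body, on its centre line; the fingertips stand 64 mm ahead of it and the grasp point (between the pads) lies 45 mm ahead of it; z points along the fingers, y is the line along which they close (so a half turn about z gives the same grasp; the last joint's range is limited). The gripper opens to 88 mm and grips with 3 to 60 N. Pads are 18 mm wide; open, the fingers measure 123 mm over their backs; the gripper's body (75 mm by 187 mm) begins 45 mm behind the grasp point.
Start: joints at [1.104, 0.313, 1.498, -0, 1.331, -0.223], TCP at [0.127, 0.509, 0.303] pointing down, gripper open.
Joint ranges: [-2.94, 2.94], [-0.97, 2.17], [0.19, 2.56], [-1.23, 4.37], [0.02, 3.11], [-2.88, 2.88]. Speed limits (rad/s): [2.39, 2.39, 3.01, 3.14, 3.14, 3.14].

INTERFACE

Orientations are given as a unit quaternion [x, y, z, w].
In Python, from rig import manip, eyes gives the robot as it stands.
- The arm moves only by the tool jog_arm, never from a script. Its argument "plan" is a list of rows, each a list of 7 numbers: the turn, a rotation vector about the tool's x, y, z in units of 5 degrees (1.0 is 5 degrees), then the shift along the tool's x, y, z in units of 30 mm (1.0 is 30 mm), then the finger opening in mm, from 0 to 88.1. In form: [[ax, ay, az, x, y, z, hand], ...]. A call has 1 to 20 rows; each row is the pose to reach, as a shift and turn from the pose commanded when the call began, along the tool's axes at that moment; what a row does not reach only later rows make up. A row lasts 1/12 s, in which the tool goes at most 41.7 mm and 7.16 degrees, less where a joint would pass 70% of its speed; a pose out of reach is approached as far as the arm can. A call with a gripper value outside its range is refused whole. The fingers move at their own pace and stop on an object; "newtons" is the grip in N (left out, the last holds). Time passes only in rows, so rows that repeat a pose let the fingers close. It gives the time, the measured TCP pose, the force, the opening and the grip force at its end, in the units of the state.
- manip.get_state(): the state, without advancing time (a new reading comes with each control period).
- eyes.get_image(name): name is "side" or "top" or "wrist"; returns the picture (384x512x3 uint8, red, green, blue); there is no depth.
- eyes.get_calibration(name): a dict with "fovy" (degrees; the focal length in pixels is half the picture's height over the tangent of half this angle, whatever the lens; pixels are square), "cx", "cy" (the principal point, pixels), "extrinsics" (4x4, takes a point from world to camera coordinates). Camera axes: x right, y down, z forward; pixel columns grow to the right and rows downward; lengths in m; the calibration is good to about 2 mm. A picture is of the moment at which its call begins: read the wrist's pose just before it. get_calibration takes no time and is no camera call; for the wrist camera it gives the pose at the moment of the call.
- manip.sign_off(): hands the job in; it is judged then, once.
The state is a dict: "t": time; "joint_pos": joint angles; "dq": joint speeds; "joint_efforts": joint torques, N m; "eef_pos": TCP position; "ee_rot": TCP orientation; "wrist_force": force on the tool from outside, world axes, zero at the start; "torque": the same for the moment, N m; "opening": finger opening in m; "grip_force": force on a finger pad.
Only numpy, scipy, OpenCV 4.12 (cv2) and the standard library are available. Lean on these libraries where they do the work, as an engineer would, in place of code of your own. Each camera call takes 0.05 s, during which the arm holds its last target. There are 200 camera calls.

TASK

Pick the gold foil roll from the rack and lay it gently in the empty cradle of the foil feeder. Then guide the feeder's lever along the channels of its zigzag gate, without forcing it, fully into the slot that is marked with the gold chip, and let go. Leave the other rolls and things on the bench as they are.

Things in the scene. Friction and masses are not known exactly. Their poses are not given: they have to be found in the camera images.
- feeder: foil feeder fixed to the bench: green base 220 x 270 x 50 mm (x, y, z), on it a black gate housing (180 x 116 mm, centred at y = -70 mm) whose aluminium gate plate has its top 138 mm above the bench, and beside it a roll cradle (centred at y = +75 mm). Origin: centre of the base's underside, at bench height; z up. All coordinates of the gate below are in this frame
- cradle (a point): where the centre of a roll lies when it rests in the feeder's cradle: feeder (0, 75, 87) mm, 37 mm above the green base. Cradle: two black V saddles at x = +-42 mm, roll axis along the feeder's x, between two aluminium end plates that rise to 100 mm above the bench with inner faces at x = +-74 mm (the roll has 11 mm of room at each end)
- gold_roll: gold foil roll, 50 mm diameter, 120 mm long (126 mm over its cardboard core), 0.2 to 0.4 kg, loose, lying on its side in the rack; origin at its centre, x along its axis. It may have rolled about that axis, so use only the direction of x
- rack: plywood rack, 150 x 290 x 8 mm, fixed, with three pairs of black V saddles at y = -95, 0 and +95 mm; a roll lies in each with its axis along the rack's x and its centre 45 mm above the bench. The saddles are at x = +-42 mm: the middle of each roll is free on both sides. Origin: centre of the underside
- red_roll: red foil roll, same size, in the rack, to be left alone; origin at its centre, x along its axis
- blue_roll: blue foil roll, same size, in the rack, to be left alone; origin at its centre, x along its axis
- lever: gear-type lever: steel rod of 10 mm diameter on a two-way pivot inside the housing, at feeder (0, -70, 35) mm, red ball knob on top. It tilts both ways, stays where it is left by friction (1.5 N at the knob moves it) and is stopped by the edges of the gate's channels. Origin at the pivot, z along the rod
- knob (a point): centre of the red ball knob, 36 mm diameter, 170 mm from the pivot along the rod; its lowest part is about 35 mm or more above the gate plate
- slot_load (a point): knob centre when the lever is at the closed end of the unmarked load slot, feeder (-63, -96, 191) mm; the lever starts in this slot, anywhere between the closed end and 15 mm short of it. The channels leave the knob 6 mm to each side of these straight legs; the knob moves on a sphere about the pivot, so its height follows the points
- turn_1 (a point): knob centre at the first corner of the gate, feeder (-26, -98, 201) mm. Channels lead only from here to slot_load and to turn_2; there is no passage from turn_1 to turn_4
- turn_2 (a point): knob centre at the second corner, feeder (-26, -42, 201) mm; channels lead to turn_1, back to slot_1 and on to turn_3
- turn_3 (a point): knob centre at the third corner, feeder (26, -42, 201) mm; channels lead to turn_2, straight on to slot_2 and across to turn_4
- turn_4 (a point): knob centre at the fourth corner, feeder (26, -98, 201) mm; channels lead to turn_3 and to slot_3 only
- slot_1 (a point): knob centre at the closed end of slot 1, feeder (-63, -44, 191) mm
- slot_2 (a point): knob centre at the closed end of slot 2, feeder (63, -44, 191) mm
- slot_3 (a point): knob centre at the closed end of slot 3, feeder (63, -96, 191) mm
- chip_gold: gold disc, 22 mm diameter, 3 mm thick, fixed on the gate plate just outside the slot that it marks. Chips sit at feeder (-40, -27) mm beside slot_1, (40, -27) mm beside slot_2 and (40, -113) mm beside slot_3; which chip is where changes. Origin: centre of its underside
- chip_red: red disc, same size, marks another slot
- chip_blue: blue disc, same size, marks another slot
- silver_roll: silver roll standing on the bench, 64 mm diameter, 120 mm high, bystander; origin at the centre of its foot
- copper_roll: copper roll standing on the bench, 72 mm diameter, 100 mm high, bystander; origin at the centre of its foot
- mug: white mug, 85 mm high, bystander; origin at the centre of its foot
- brush: brush lying on the green mat, bystander; origin on its underside
- glue: closed jar, 60 mm diameter, 120 mm high, bystander; origin at the centre of its foot
Mind the look-alikes: they are no part of the job. What is meant by the gold_roll is not green, purple or turquoise, and is the smaller of those in its own colour.

How it is judged:
On the way, in this order (a step that is already met when the one before it is completed fails the run):
1. the gold roll lies in the feeder's cradle, released (x of gold_roll in the frame of cradle between -0.014 and 0.014 m and y of gold_roll in the frame of cradle between -0.006 and 0.006 m and z of gold_roll in the frame of cradle between -0.006 and 0.006 m and angle between the x axis of gold_roll and the x axis of feeder, either way round below 0.1 rad and linear speed of gold_roll below 0.03 m/s and contact force between the fingers and gold_roll below 0.1 N), for 0.3 s.
2. the lever is in the slot marked with the gold chip (((x of chip_gold in the frame of feeder below 0 m and distance between knob and slot_1 below 0.014 m) or (x of chip_gold in the frame of feeder above 0 m and y of chip_gold in the frame of feeder above -0.07 m and distance between knob and slot_2 below 0.014 m) or (x of chip_gold in the frame of feeder above 0 m and y of chip_gold in the frame of feeder below -0.07 m and distance between knob and slot_3 below 0.014 m))), for 0.2 s.
At the end, for the whole second after the job is handed in: The gold roll rests in the feeder's cradle (centre within 14 mm along, 6 mm across and in height of its place, axis within 0.1 rad of the cradle's), released and still, and the lever rests in the slot marked with the gold chip, its knob within 14 mm of the slot's end (all of step 1 and ((x of chip_gold in the frame of feeder below 0 m and distance between knob and slot_1 below 0.014 m) or (x of chip_gold in the frame of feeder above 0 m and y of chip_gold in the frame of feeder above -0.07 m and distance between knob and slot_2 below 0.014 m) or (x of chip_gold in the frame of feeder above 0 m and y of chip_gold in the frame of feeder below -0.07 m and distance between knob and slot_3 below 0.014 m)) and angular speed of lever below 0.2 rad/s); the robot touches nothing.
It fails at once if the red or the blue roll is displaced by more than 30 mm (distance of any of red_roll, blue_roll from where it was at the start of the episode above 0.03 m).
It fails at once if another loose thing on the bench is displaced by more than 30 mm (distance of any of silver_roll, copper_roll, mug, brush, glue from where it was at the start of the episode above 0.03 m).
It fails at once if the gold roll is dropped: it moves faster than 0.6 m/s (a fall of about 18 mm) with no finger on it (contact force between the fingers and gold_roll below 0.01 N and linear speed of gold_roll above 0.6 m/s).
It fails at once if the lever is forced against the gate with more than 60 N (contact force between lever and feeder above 60 N).
It also fails if it takes over 54 s, if anything falls off the work surface, if the arm or the gripper's body presses on something with over 40 N, if the wrist force passes 120 N, or if a joint passes its speed limit or range.

## Working session

There is one attempt and no reset: what is moved stays moved. The work goes in short steps, Python scripts to look and compute and a tool call to move; the robot and the scene stay as the last step left them, time stands still between calls to the robot, and variables do not carry over. Pictures are saved under pics/ and viewed, at most 10 in all, crops included, and the job is handed in when it is done.

Besides the shell and the picture viewer there is one more tool, called after "Call:" in YAML: its name, and indented under it one key for each argument. jog_arm: Moves the arm, as the interface text tells. Its arguments: {"type":"object","properties":{"plan":{"type":"array","items":{"type":"array","items":{"type":"number"}}},"newtons":{"type":"number"}},"required":["plan"]}

```bash
mkdir -p pics; python3 - <<'E'
from rig import manip, eyes
import cv2
s=manip.get_state(); print(s['t'],s['eef_pos'],s['ee_rot'])
for n in ['side','top','wrist']:
    im=eyes.get_image(n); cv2.imwrite(f'pics/{n}0.png',im[:,:,::-1]); c=eyes.get_calibration(n); print(n,c)
E
```

```text
0.0 [0.12666826 0.50932214 0.30215512] [ 1.21602732e-01  9.92578642e-01 -6.11090113e-04 -2.04731962e-04]
side {'fovy': 48.1772762973897, 'cx': 260.6932454008811, 'cy': 194.84436639503355, 'extrinsics': array([[ 0.92799362, -0.37256192,  0.00504618, -0.48517766],
       [-0.25182079, -0.63711314, -0.72847315,  0.25804731],
       [ 0.27461634,  0.6747477 , -0.68505576,  1.32176213],
       [ 0.        ,  0.        ,  0.        ,  1.        ]])}
top {'fovy': 57.91803072305049, 'cx': 255.1231562715214, 'cy': 190.99617630570222, 'extrinsics': array([[ 0.0186812 , -0.99969196,  0.01634019, -0.00178828],
       [-0.99509089, -0.02017885, -0.09688621,  0.57353509],
       [ 0.09718609, -0.01445003, -0.99516132,  1.22749402],
       [ 0.        ,  0.        ,  0.        ,  1.        ]])}
wrist {'fovy': 59.062418414446476, 'cx': 257.8800836854187, 'cy': 191.88627702224764, 'extrinsics': array([[ 0.24128703,  0.97045229, -0.00170909, -0.52407941],
       [ 0.93534853, -0.23208894,  0.26694166, -0.03524492],
       [ 0.25865748, -0.06600815, -0.96371118,  0.38986129],
       [ 0.        ,  0.        ,  0.        ,  1.        ]])}
```

```bash
python3 -c "
import cv2
im=cv2.imread('pics/top0.png'); cv2.imwrite('pics/top0b.png',cv2.resize(im,(800,600),interpolation=cv2.INTER_CUBIC))"
```

```text
(no output)
```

View pics/top0b.png

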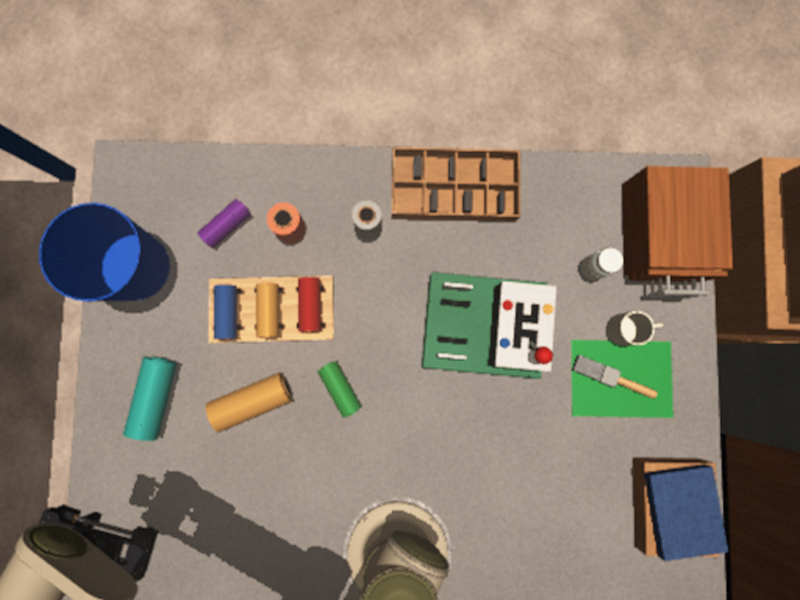

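View pics/side0.png

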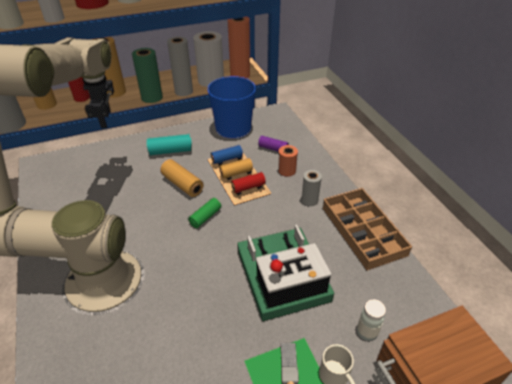

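Top view (800x600 scale): the gold-coloured candidates are the rack's middle roll at (267,310) and a larger loose roll at (250,402). The smaller one, in the rack, fits the description. The gold chip is at (548,310), the far right corner, which points to slot_3. The knob is at (543,355), in slot_load. Next come coarse measurements and the crop to confirm.

```bash
cat > h.py <<'E'
from rig import manip, eyes
import cv2, numpy as np
from scipy.spatial.transform import Rotation as R
def ray(c,u,v):
    f=192/np.tan(np.radians(c['fovy']/2)); E=c['extrinsics']
    d=E[:3,:3].T@np.array([(u-c['cx'])/f,(v-c['cy'])/f,1]); return -E[:3,:3].T@E[:3,3], d/np.linalg.norm(d)
def onz(c,p,z):
    o,d=ray(c,*p); return o+d*(z-o[2])/d[2]
def proj(c,P):
    f=192/np.tan(np.radians(c['fovy']/2)); q=c['extrinsics'][:3,:3]@P+c['extrinsics'][:3,3]; return np.array([c['cx']+f*q[0]/q[2],c['cy']+f*q[1]/q[2]])
def blobs(im,lo,hi,amin=8):
    "contours (area, centroid, minAreaRect) in an HSV band; im RGB"
    h=cv2.cvtColor(im,cv2.COLOR_RGB2HSV); m=cv2.inRange(h,np.array(lo),np.array(hi))
    n,l,st,ce=cv2.connectedComponentsWithStats(m); out=[]
    for i in range(1,n):
        if st[i,4]>=amin:
            pts=np.argwhere(l==i)[:,::-1].astype(np.float32)
            out.append((int(st[i,4]),ce[i].round(2),cv2.minAreaRect(pts)))
    return sorted(out,key=lambda b:-b[0])
COL=dict(gold=((14,110,110),(26,255,255)),red=((0,170,100),(6,255,255)),blue=((105,130,60),(120,255,255)),green=((60,80,40),(85,255,200)))
def rows(pos,Rw=None):
    "world TCP target -> row numbers relative to present pose"
    s=manip.get_state(); R0=R.from_quat(s['ee_rot']); sh=R0.inv().apply(np.array(pos)-s['eef_pos'])/.03
    a=np.zeros(3) if Rw is None else np.degrees((R0.inv()*Rw).as_rotvec())/5
    return np.r_[a,sh].round(3)
E
python3 - <<'E'
from h import *
im=cv2.imread('pics/top0.png')[:,:,::-1].copy(); c=eyes.get_calibration('top')
for k in COL:
    for a,ce,r in blobs(im,*COL[k])[:6]:
        print(k,a,ce,[np.round(x,1) for x in r], {z:onz(c,ce,z)[:2].round(3) for z in (.05,.141,.2)})
cr=im[160:260,120:220,::-1]; cr2=im[165:245,265:365,::-1]
cv2.imwrite('pics/crop1.png',np.hstack([cv2.resize(cr,(400,400)),cv2.resize(cr2,(400,320)).__class__ and cv2.copyMakeBorder(cv2.resize(cr2,(400,320)),0,80,0,0,0)]))
E
```

```text
gold 1270 [174.36 196.38] [array([177.5, 197.3]), array([40.1, 70. ]), np.float64(88.5)] {0.05: array([0.546, 0.295]), 0.141: array([0.539, 0.275]), 0.2: array([0.535, 0.262])}
gold 1029 [157.55 257.57] [array([157.5, 257.6]), array([19.8, 53.3]), np.float64(67.2)] {0.05: array([0.332, 0.344]), 0.141: array([0.341, 0.321]), 0.2: array([0.347, 0.306])}
gold 352 [495.47 176.52] [array([496.4, 180.4]), array([57.1, 11.7]), np.float64(88.0)] {0.05: array([ 0.641, -0.857]), 0.141: array([ 0.627, -0.791]), 0.2: array([ 0.618, -0.749])}
gold 208 [496.36 110.26] [array([495. , 110.7]), array([17.7, 31.5]), np.float64(39.0)] {0.05: array([ 0.888, -0.872]), 0.141: array([ 0.855, -0.806]), 0.2: array([ 0.834, -0.762])}
gold 157 [320.1 109.8] [array([319.9, 110.1]), array([17., 17.]), np.float64(3.8)] {0.05: array([ 0.874, -0.222]), 0.141: array([ 0.842, -0.203]), 0.2: array([ 0.822, -0.191])}
gold 148 [260.9  129.32] [array([260. , 128.5]), array([15., 18.]), np.float64(90.0)] {0.05: array([ 0.796, -0.007]), 0.141: array([ 0.77 , -0.004]), 0.2: array([ 0.754, -0.003])}
red 415 [197.26 194.2 ] [
[... 1215 characters left out ...]
82 242.92] [array([398., 242.]), array([64., 48.]), np.float64(0.0)] {0.05: array([ 0.398, -0.5  ]), 0.141: array([ 0.402, -0.461]), 0.2: array([ 0.404, -0.436])}
green 2338 [296.09 208.69] [array([310.3, 208. ]), array([75.4, 60.5]), np.float64(5.4)] {0.05: array([ 0.511, -0.137]), 0.141: array([ 0.507, -0.124]), 0.2: array([ 0.504, -0.117])}
green 1116 [ 95.3  254.95] [array([ 95.4, 254.9]), array([21.2, 54.4]), np.float64(14.5)] {0.05: array([0.337, 0.559]), 0.141: array([0.346, 0.52 ]), 0.2: array([0.351, 0.494])}
green 297 [217.52 250.7 ] [array([216.6, 249.1]), array([34.1, 10.5]), np.float64(60.9)] {0.05: array([0.359, 0.137]), 0.141: array([0.366, 0.129]), 0.2: array([0.371, 0.124])}
```

View pics/crop1.png

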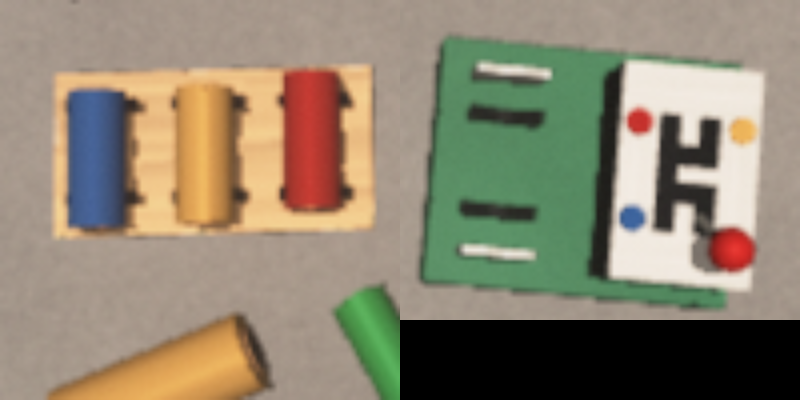

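The left crop confirms it: the rack's middle roll (205,152) is gold and slimmer than the loose roll below. In the right crop the gold chip sits at the far right corner, marking slot_3. I'll take close wrist views next.

```bash
python3 - <<'E'
from h import *
s=manip.get_state(); c=eyes.get_calibration('wrist'); R0=R.from_quat(s['ee_rot']); o,d=ray(c,c['cx'],c['cy'])
print('cam in tool',R0.inv().apply(o-s['eef_pos']).round(4),'dir',R0.inv().apply(d).round(3))
ct=eyes.get_calibration('top')
def s2(x,y): return (x/4+120,y/4+160)
def f2(x,y): return ((x-400)/4+265,y/4+165)
print('roll',onz(ct,s2(205,152),.055), 'axis', onz(ct,s2(198,85),.05)-onz(ct,s2(207,225),.05))
rd=onz(ct,(324.17,195),.141);bl=onz(ct,(322.48,219.05),.141);gd=onz(ct,f2(743,131),.141)
print(rd,bl,gd,np.linalg.norm(rd-bl),np.linalg.norm(rd-gd))
x=(rd-bl);yaw=np.arctan2(x[1],x[0]);g=gd-rd;print(yaw,np.arctan2(g[0],-g[1]))
F=R.from_euler('z',yaw); org=(rd+bl)/2-F.apply([0,-.027,0]);print('org',org)
# look pose: tool down, tool x=-world x
D=R.from_matrix(np.diag([-1,1,-1.]))
print('rack look',rows([0.54+.0,0.30,.30],D))
print('feeder look',rows([org[0],org[1],.36],D))
print(proj(c,np.array([.54,.3,.05])))
E
```

```text
cam in tool [ 0.0702 -0.0002 -0.0819] dir [-0.267 -0.001  0.964]
roll [0.54007065 0.30441606 0.055     ] axis [ 1.23708597e-01  1.31445088e-02 -2.22044605e-16]
[ 0.55376642 -0.21689219  0.141     ] [ 0.47458705 -0.21128715  0.141     ] [ 0.54642632 -0.30485928  0.141     ] 0.07937751313837635 0.08827278984583097
-0.0706712536496316 -0.08324865049712721
org [ 0.51608327 -0.18715707  0.141     ]
rack look [-1.0000e-02 -4.0000e-03 -2.7940e+00 -1.5054e+01 -3.4470e+00  7.7000e-02]
feeder look [-1.000e-02 -4.000e-03 -2.794e+00 -1.820e+01 -1.940e+01 -1.909e+00]
[182.43947265 495.57776796]
```

Call:
jog_arm:
  plan:
    - [0,0,-0.3,-1.0,-0.23,0,88]
    - [0,0,-0.6,-2.1,-0.5,0,88]
    - [0,0,-0.8,-3.2,-0.75,0,80]
    - [0,0,-1.0,-4.3,-1.0,0,80]
    - [0,0,-1.2,-5.5,-1.25,0,75]
    - [0,0,-1.4,-6.7,-1.5,0,75]
    - [0,0,-1.6,-7.9,-1.8,0,75]
    - [0,0,-1.8,-9.1,-2.1,0,75]
    - [0,0,-2.0,-10.3,-2.35,0,75]
    - [0,0,-2.2,-11.5,-2.6,0,75]
    - [0,0,-2.4,-12.6,-2.9,0,75]
    - [0,0,-2.6,-13.6,-3.1,0,75]
    - [0,0,-2.8,-14.5,-3.3,0,75]
    - [0,0,-2.8,-15,-3.45,0,75]
    - [0,0,-2.8,-15,-3.45,0,75]
    - [0,0,-2.8,-15,-3.45,0,75]

```text
t: 1.48
eef_pos: [0.5385, 0.3001, 0.3021]
ee_rot: [0.0, 1.0, -0.0, -0.001]
wrist_force: [-0.8, 0.8, 0.2]
opening: 0.075
grip_force: 0.0
```

```bash
python3 - <<'E'
from h import *
c=eyes.get_calibration('wrist'); im=eyes.get_image('wrist'); s=manip.get_state(); print(s['t'],s['eef_pos'],s['ee_rot'].round(4),s['wrist_force'].round(1),np.abs(s['dq']).max())
cv2.imwrite('pics/w1.png',im[:,:,::-1])
np.save('c1.npy',c,allow_pickle=True)
org=[.516,-.187,.36]; print(rows(org,R.from_matrix(np.diag([-1,1,-1.]))))
E
```

```text
1.5333 [0.53792838 0.30070642 0.30243145] [-3.e-04  1.e+00 -0.e+00 -4.e-04] [-0.3  0.4  0.1] 0.017142680080063945
[-0.0000e+00 -1.0000e-02  6.0000e-03  7.4200e-01 -1.6256e+01 -1.9180e+00]
```

View pics/w1.png

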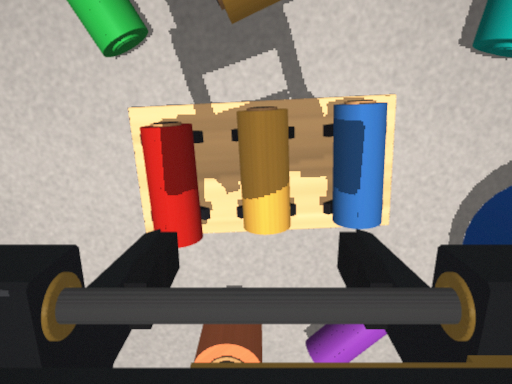

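```bash
python3 - <<'E'
from h import *
c=np.load('c1.npy',allow_pickle=True).item(); im=cv2.imread('pics/w1.png'); h=cv2.cvtColor(im,cv2.COLOR_BGR2HSV)
for v in (150,220): print([tuple(h[v,u]) for u in (215,228,245,264,280,286,300,315)])
m=((h[:,:,1]>195)&(h[:,:,0]>12)&(h[:,:,0]<28)&(h[:,:,2]>40)).astype(np.uint8)
n,l,st,ce=cv2.connectedComponentsWithStats(cv2.morphologyEx(m,cv2.MORPH_OPEN,np.ones((3,3)))); i=l[215,264]; print(st[i],l[150,264]==i)
L=[]
for v in range(115,226,10):
    u=np.flatnonzero(l[v]==l[v,264]); L.append((u.min(),u.max(),v))
print(L)
mid=[((a+b)/2,v) for a,b,v in L]
P=np.array([onz(c,p,.045) for p in mid]); k=np.polyfit(P[:,0],P[:,1],1); print(k, 'y at .54',np.polyval(k,.54),'width',[np.round(onz(c,(b+.5,v),.045)[1]-onz(c,(a-.5,v),.045)[1],4) for a,b,v in L[::4]])
col=l[:,264]; vs=np.flatnonzero(col==i); print(vs.min(),vs.max(), onz(c,(264,vs.min()),.07), onz(c,(264,vs.max()),.07), onz(c,(264,vs.max()),.065))
print('corners rack', [onz(c,p,.008)[:2].round(4) for p in ((130,109),(396,95),(390,224),(148,236))])
E
```

```text
[(np.uint8(16), np.uint8(119), np.uint8(165)), (np.uint8(16), np.uint8(120), np.uint8(166)), (np.uint8(18), np.uint8(170), np.uint8(135)), (np.uint8(19), np.uint8(178), np.uint8(150)), (np.uint8(19), np.uint8(177), np.uint8(141)), (np.uint8(18), np.uint8(175), np.uint8(125)), (np.uint8(16), np.uint8(121), np.uint8(158)), (np.uint8(16), np.uint8(118), np.uint8(158))]
[(np.uint8(25), np.uint8(85), np.uint8(254)), (np.uint8(24), np.uint8(89), np.uint8(254)), (np.uint8(18), np.uint8(178), np.uint8(188)), (np.uint8(24), np.uint8(168), np.uint8(252)), (np.uint8(21), np.uint8(171), np.uint8(244)), (np.uint8(19), np.uint8(177), np.uint8(223)), (np.uint8(24), np.uint8(90), np.uint8(254)), (np.uint8(24), np.uint8(88), np.uint8(254))]
[     0      0    512    384 196608] True
[(np.int64(0), np.int64(511), 115), (np.int64(0), np.int64(511), 125), (np.int64(0), np.int64(511), 135), (np.int64(0), np.int64(511), 145), (np.int64(0), np.int64(511), 155), (np.int64(0), np.int64(511), 165), (np.int64(0), np.int64(511), 175), (np.int64(0), np.int64(511), 185), (np.int64(0), np.int64(511), 195), (np.int64(0), np.int64(511), 205), (np.int64(0), np.int64(511), 215), (np.int64(0), np.int64(511), 225)]
[-0.00231626  0.29884234] y at .54 0.2975915647297806 width [np.float64(0.5001), np.float64(0.5159), np.float64(0.5327)]
0 383 [0.38955542 0.30520074 0.07      ] [0.78070765 0.30690245 0.07      ] [0.78567872 0.3070063  0.065     ]
corners rack [array([0.4794, 0.1621]), array([0.465 , 0.4473]), array([0.6115, 0.456 ]), array([0.6268, 0.1687])]
```

Call:
jog_arm:
  plan:
    - [0,0,0,0,-0.6,-0.2,75]
    - [0,0,0,0.1,-1.6,-0.4,75]
    - [0,0,0,0.2,-2.8,-0.6,75]
    - [0,0,0,0.2,-4.1,-0.8,75]
    - [0,0,0,0.3,-5.4,-1.0,75]
    - [0,0,0,0.3,-6.7,-1.2,75]
    - [0,0,0,0.4,-8.0,-1.4,75]
    - [0,0,0,0.4,-9.3,-1.6,75]
    - [0,0,0,0.5,-10.6,-1.8,75]
    - [0,0,0,0.5,-11.9,-1.9,75]
    - [0,0,0,0.6,-13.2,-1.9,75]
    - [0,0,0,0.6,-14.4,-1.9,75]
    - [0,0,0,0.7,-15.4,-1.9,75]
    - [0,0,0,0.7,-16.2,-1.9,75]
    - [0,0,0,0.7,-16.2,-1.9,75]
    - [0,0,0,0.7,-16.2,-1.9,75]
    - [0,0,0,0.7,-16.2,-1.9,75]

```text
t: 2.95
eef_pos: [0.5177, -0.184, 0.3599]
ee_rot: [-0.001, 1.0, 0.0, 0.0]
wrist_force: [-0.3, -0.2, 0.6]
opening: 0.075
grip_force: 0.0
```

```bash
python3 - <<'E'
from h import *
c=eyes.get_calibration('wrist'); im=eyes.get_image('wrist'); s=manip.get_state(); print(s['t'],s['eef_pos'],s['ee_rot'].round(4),s['wrist_force'].round(1),np.abs(s['dq']).max())
cv2.imwrite('pics/w2.png',im[:,:,::-1])
np.save('c2.npy',c,allow_pickle=True)
for k in COL:
    for a,ce,r in blobs(im,*COL[k],30)[:6]:
        print(k,a,ce,[np.round(x,1) for x in r], {z:onz(c,ce,z)[:2].round(4) for z in (.05,.141,.2)})
E
```

```text
3.0 [ 0.51780682 -0.18387446  0.35998709] [-1.2e-03  1.0e+00  1.0e-04  1.0e-04] [-0.6 -0.4 -0.2] 0.003759794641702479
gold 3251 [296.4 351.2] [array([295. , 351.5]), array([198.,  21.]), np.float64(0.0)] {0.05: array([ 0.784 , -0.1304]), 0.141: array([ 0.7059, -0.1429]), 0.2: array([ 0.6552, -0.1509])}
gold 415 [128.23 207.7 ] [array([128.5, 207.5]), array([21., 23.]), np.float64(90.0)] {0.05: array([ 0.5764, -0.3415]), 0.141: array([ 0.5465, -0.3049]), 0.2: array([ 0.5271, -0.2812])}
gold 165 [ 44.66 313.44] [array([ 44.8, 313.4]), array([ 6.2, 45.1]), np.float64(2.8)] {0.05: array([ 0.7248, -0.4677]), 0.141: array([ 0.6604, -0.4018]), 0.2: array([ 0.6187, -0.3591])}
gold 162 [471.2  312.97] [array([471.1, 312.9]), array([44.1,  6.1]), np.float64(87.4)] {0.05: array([0.7228, 0.1003]), 0.141: array([0.6588, 0.0342]), 0.2: array([ 0.6174, -0.0086])}
red 2066 [120.91  99.55] [array([120.5, 100. ]), array([50., 51.]), np.float64(90.0)] {0.05: array([ 0.4496, -0.337 ]), 0.141: array([ 0.4491, -0.3015]), 0.2: array([ 0.4488, -0.2784])}
red 387 [220.   214.32] [array([220. , 214.5]), array([21., 22.]), np.float64(90.0)] {0.05: array([ 0.5847, -0.2302]), 0.141: array([ 0.5528, -0.2195]), 0.2: array([ 0.5322, -0.2125])}
blue 455 [224.2  128.57] [array([224.5, 128.5]), array([23., 23.]), np.float64(90.0)] {0.05: array([ 0.4813, -0.2225]), 0.141: array([ 0.4734, -0.2136]), 0.2: array([ 0.4684, -0.2078])}
green 20889 [295.1  142.36] [array([251.8, 150.9]), array([244.9, 184.8]), np.float64(4.7)] {0.05: array([ 0.4968, -0.1412]), 0.141: array([ 0.4854, -0.1511]), 0.2: array([ 0.4779, -0.1576])}
green 7646 [41.62 64.3 ] [array([44. , 64.5]), array([ 88., 129.]), np.float64(0.0)] {0.05: array([ 0.4128, -0.4192]), 0.141: array([ 0.4209, -0.3646]), 0.2: array([ 0.4261, -0.3292])}
```

View pics/w2.png

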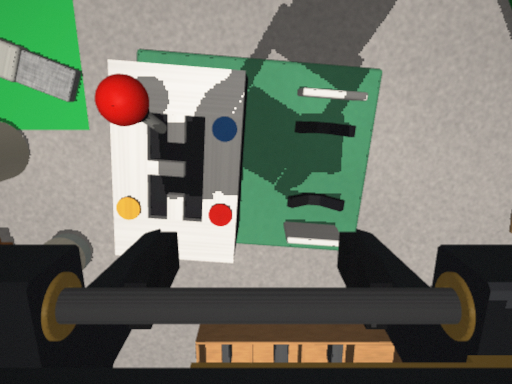

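Wrist view 2: gold chip at (128,208), red chip (220,214), blue chip (224,129), knob (121,100), and the empty cradle's saddles around x≈320. The chip distances match (79.6 and 85.6 mm). Next I fit the feeder frame and redo the roll mask.

```bash
python3 - <<'E'
from h import *
c1=np.load('c1.npy',allow_pickle=True).item(); c2=np.load('c2.npy',allow_pickle=True).item(); ct=eyes.get_calibration('top'); cs=eyes.get_calibration('side')
# feeder
M=np.array([[.04,-.027],[-.04,-.027],[.04,-.113]])
def fit(W):
    a=M-M.mean(0);b=W-W.mean(0); th=np.arctan2((a[:,0]*b[:,1]-a[:,1]*b[:,0]).sum(),(a*b).sum())
    Rz=np.array([[np.cos(th),-np.sin(th)],[np.sin(th),np.cos(th)]]); o=W.mean(0)-Rz@M.mean(0); return th,o,(W-(M@Rz.T+o))
W=np.array([onz(c2,p,.141)[:2] for p in ((220,214.32),(224.2,128.57),(128.23,207.7))]); print('wrist',fit(W))
top=cv2.imread('pics/top0.png')[:,:,::-1].copy()
g=blobs(top[185:210,340:360].copy(),(12,80,120),(28,255,255),4)[0][1]+[340,185]
print(g); W2=np.array([onz(ct,p,.141)[:2] for p in ((324.17,195),(322.48,219.05),g)]); print('top',fit(W2))
side=cv2.imread('pics/side0.png')[:,:,::-1].copy()
def tri(rs):
    A=sum(np.eye(3)-np.outer(d,d) for o,d in rs); b=sum((np.eye(3)-np.outer(d,d))@o for o,d in rs); return np.linalg.solve(A,b)
sk=blobs(side[240:290,250:320].copy(),*COL['red'],5); print([(b[0],b[1]+[250,240]) for b in sk])
th,o,_=fit(W); Rz=R.from_euler('z',th); O=np.r_[o,0]
rs=[ray(c2,120.9,99.55),ray(ct,347.51,226.93),ray(cs,*(sk[0][1]+[250,240]))]
for q in (rs[:2],rs): K=tri(q); print('knob w',K,'feeder',Rz.inv().apply(K-O))
# gold roll
im=cv2.imread('pics/w1.png'); h=cv2.cvtColor(im,cv2.COLOR_BGR2HSV)
m=((h[:,:,1]>145)&(h[:,:,0]>12)&(h[:,:,0]<28)&(h[:,:,2]>60)).astype(np.uint8)
n,l,st,ce=cv2.connectedComponentsWithStats(m); i=l[215,264]; print(st[i],i)
L=[(np.flatnonzero(l[v]==i).min(),np.flatnonzero(l[v]==i).max(),v) for v in range(115,226,10)]; print([tuple(map(int,q)) for q in L])
P=np.array([onz(c1,((a+b)/2,v),.045) for a,b,v in L]); k=np.polyfit(P[:,0],P[:,1],1); print(k,'y at .54',np.polyval(k,.54),'width',[np.round(onz(c1,(b+.5,v),.05)[1]-onz(c1,(a-.5,v),.05)[1],4) for a,b,v in L[::4]])
vs=np.flatnonzero(l[:,264]==i); print(vs.min(),vs.max(), onz(c1,(264,vs.min()),.07), onz(c1,(264,vs.max()),.07))
E
```

```text
wrist (np.float64(-0.07442649804959363), array([ 0.51509648, -0.1895058 ]), array([[-1.47204074e-04, -8.01945599e-05],
       [ 2.44595516e-04, -1.40634793e-04],
       [-9.73914417e-05,  2.20829353e-04]]))
[350.32 197.41]
top (np.float64(-0.07557990334885162), array([ 0.51620025, -0.18735971]), array([[-2.80919999e-04,  4.10754252e-04],
       [ 3.11322813e-04, -2.48431847e-05],
       [-3.04028144e-05, -3.85911067e-04]]))
[(97, array([276.28, 265.35])), (14, array([300.5 , 250.29]))]
knob w [ 0.44961256 -0.27274777  0.2144124 ] feeder [-0.05911295 -0.08788076  0.2144124 ]
knob w [ 0.45064891 -0.28114235  0.19059311] feeder [-0.05745526 -0.09617505  0.19059311]
[ 237  109   54  125 5938] 2
[(237, 287, 115), (238, 287, 125), (238, 288, 135), (239, 287, 145), (240, 287, 155), (240, 288, 165), (241, 288, 175), (242, 288, 185), (242, 289, 195), (242, 289, 205), (243, 289, 215), (244, 289, 225)]
[0.04433994 0.28262567] y at .54 0.30656923822773946 width [np.float64(0.0491), np.float64(0.0476), np.float64(0.0492)]
110 233 [0.4785031  0.30558771 0.07      ] [0.59746956 0.30610527 0.07      ]
```

The feeder fit is consistent: yaw -0.075, origin about (0.5155, -0.189). The knob comes out at feeder (-57, -96, 191), which is inside slot_load as expected. The roll centre is about (0.538, 0.306), yaw 0.044, length 119 mm.

```bash
python3 - <<'E'
from h import *
D=R.from_euler('z',.044)*R.from_matrix(np.diag([-1,1,-1.]))
for z in (.20,.095): print(rows([.538,.306,z],D))
E
```

```text
[ 2.0000e-03  3.0000e-03 -4.7600e-01 -7.1200e-01  1.6327e+01  5.3350e+00]
[ 2.0000e-03  3.0000e-03 -4.7600e-01 -7.1100e-01  1.6326e+01  8.8350e+00]
```

Call:
jog_arm:
  plan:
    - [0,0,0,0,0.6,0.1,75]
    - [0,0,0,-0.1,1.6,0.3,75]
    - [0,0,-0.1,-0.1,2.8,0.6,75]
    - [0,0,-0.1,-0.2,4.1,1.0,75]
    - [0,0,-0.1,-0.2,5.4,1.4,75]
    - [0,0,-0.2,-0.3,6.7,1.8,75]
    - [0,0,-0.2,-0.3,8.0,2.2,75]
    - [0,0,-0.3,-0.4,9.3,2.7,75]
    - [0,0,-0.3,-0.4,10.6,3.2,75]
    - [0,0,-0.4,-0.5,11.9,3.7,75]
    - [0,0,-0.4,-0.6,13.1,4.2,75]
    - [0,0,-0.45,-0.6,14.2,4.6,75]
    - [0,0,-0.48,-0.7,15.2,5.0,75]
    - [0,0,-0.48,-0.71,15.9,5.3,75]
    - [0,0,-0.48,-0.71,16.33,5.33,75]
    - [0,0,-0.48,-0.71,16.33,5.33,75]
    - [0,0,-0.48,-0.71,16.33,5.33,75]
    - [0,0,-0.48,-0.71,16.33,5.33,75]

```text
t: 4.5
eef_pos: [0.5389, 0.3036, 0.2008]
ee_rot: [-0.021, 1.0, 0.0, 0.001]
wrist_force: [-0.2, -0.2, -0.7]
opening: 0.0749
grip_force: 0.0
```

```bash
python3 - <<'E'
from h import *
D=R.from_euler('z',.044)*R.from_matrix(np.diag([-1,1,-1.]))
s=manip.get_state(); print(s['t'],s['eef_pos'],s['wrist_force'].round(1))
print(rows([.538,.306,.095],D))
E
```

```text
4.5 [0.53888819 0.3035655  0.20075926] [-0.2 -0.2 -0.7]
[ 0.     0.013 -0.023  0.03   0.082  3.525]
```

Call:
jog_arm:
  plan:
    - [0,0,0,0,0,0.4,75]
    - [0,0,0,0,0,1.0,75]
    - [0,0,0,0,0,1.7,75]
    - [0,0,0,0,0,2.4,75]
    - [0,0,0,0,0,3.0,75]
    - [0,0,0,0,0,3.4,75]
    - [0,0,0,0,0,3.5,75]
    - [0,0,0,0,0,3.5,75]
    - [0,0,0,0,0,3.5,75]

```text
t: 5.25
eef_pos: [0.5392, 0.3042, 0.0957]
ee_rot: [-0.021, 1.0, 0.0, 0.001]
wrist_force: [0.2, 0.3, -0.1]
opening: 0.0752
grip_force: 0.0
```

Call:
jog_arm:
  plan:
    - [0,0,0,0,0,0,62]
    - [0,0,0,0,0,0,56]
    - [0,0,0,0,0,0,52]
    - [0,0,0,0,0,0,46]
    - [0,0,0,0,0,0,40]
    - [0,0,0,0,0,0,40]
    - [0,0,0,0,0,0,40]
    - [0,0,0,0,0,0,40]
  newtons: 20

```text
t: 5.92
eef_pos: [0.5388, 0.306, 0.096]
ee_rot: [-0.021, 1.0, 0.002, 0.001]
wrist_force: [-1.4, 9.4, 4.1]
opening: 0.0496
grip_force: 20.0
```

Call:
jog_arm:
  plan:
    - [0,0,0,0,0,-0.15,40]
    - [0,0,0,0,0,-0.4,40]
    - [0,0,0,0,0,-0.8,40]
    - [0,0,0,0,0,-1.4,40]
    - [0,0,0,0,0,-2.1,40]
    - [0,0,0,0,0,-2.8,40]
    - [0,0,0,0,0,-3.5,40]
    - [0,0,0,0,0,-4.2,40]
    - [0,0,0,0,0,-4.7,40]
    - [0,0,0,0,0,-5,40]
    - [0,0,0,0,0,-5,40]
    - [0,0,0,0,0,-5,40]

```text
t: 6.92
eef_pos: [0.5386, 0.3041, 0.2447]
ee_rot: [-0.021, 1.0, -0.0, -0.0]
wrist_force: [-0.1, 0.4, -3.4]
opening: 0.0495
grip_force: 20.0
```

```bash
python3 - <<'E'
from h import *
s=manip.get_state(); print(s['t'],s['eef_pos'],s['wrist_force'].round(1),s['grip_force'],s['opening'])
im=eyes.get_image('wrist'); c=eyes.get_calibration('wrist'); cv2.imwrite('pics/w3.png',im[:,:,::-1])
O=np.array([.5154,-.1888,0]);F=R.from_euler('z',-.075)
T=F*R.from_euler('x',-10,degrees=True)*R.from_matrix(np.diag([-1,1,-1.]))
for h in (.07,0): 
    p=O+F.apply([0,.075,.087+h])-T.apply([0,0,.051]); print(p,rows(p,T))
E
```

```text
6.9167 [0.53864276 0.30412043 0.24470109] [-0.1  0.4 -3.4] 19.996391236782074 0.04948671658489805
[ 0.52168331 -0.10517968  0.2072252 ] [  1.991   0.1     1.342   1.134 -13.606   1.232]
[ 0.52168331 -0.10517968  0.1372252 ] [  1.991   0.1     1.342   1.13  -13.605   3.565]
```

View pics/w3.png

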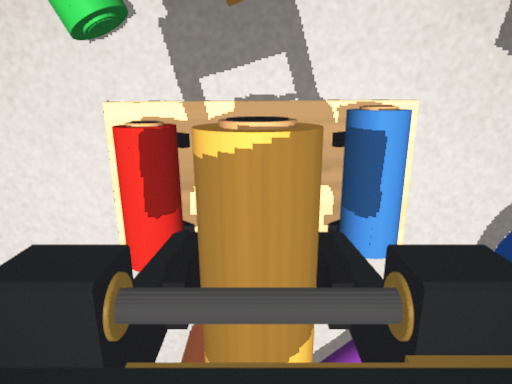

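The roll is held level and symmetric (top end centred near (258,130)), and the red and blue rolls are undisturbed. Moving to hover over the cradle with a 10° tilt so the gripper body clears the housing.

Call:
jog_arm:
  plan:
    - [0,0,0,0,-0.4,0,40]
    - [0.1,0,0.1,0.1,-1.0,0,40]
    - [0.2,0,0.2,0.1,-1.9,0,40]
    - [0.4,0,0.3,0.2,-2.9,0,40]
    - [0.6,0,0.4,0.3,-4.0,0.1,40]
    - [0.8,0,0.5,0.4,-5.1,0.2,40]
    - [1.0,0,0.6,0.5,-6.2,0.3,40]
    - [1.2,0.1,0.8,0.6,-7.3,0.4,40]
    - [1.4,0.1,0.9,0.7,-8.4,0.5,40]
    - [1.6,0.1,1.0,0.8,-9.5,0.6,40]
    - [1.8,0.1,1.1,0.9,-10.6,0.8,40]
    - [1.9,0.1,1.2,1.0,-11.6,0.9,40]
    - [2.0,0.1,1.3,1.1,-12.5,1.0,40]
    - [2.0,0.1,1.34,1.1,-13.1,1.1,40]
    - [2.0,0.1,1.34,1.13,-13.5,1.2,40]
    - [2.0,0.1,1.34,1.13,-13.6,1.23,40]
    - [2.0,0.1,1.34,1.13,-13.6,1.23,40]
    - [2.0,0.1,1.34,1.13,-13.6,1.23,40]
    - [2.0,0.1,1.34,1.13,-13.6,1.23,40]

```text
t: 8.55
eef_pos: [0.5222, -0.1038, 0.208]
ee_rot: [0.037, 0.996, -0.087, -0.002]
wrist_force: [-0.1, 0.2, -2.4]
opening: 0.0493
grip_force: 20.0
```

```bash
python3 - <<'E'
from h import *
im=eyes.get_image('wrist'); c=eyes.get_calibration('wrist'); cv2.imwrite('pics/w4.png',im[:,:,::-1]); np.save('c4.npy',c,allow_pickle=True)
top=eyes.get_image('top'); cv2.imwrite('pics/top4.png',top[:,:,::-1])
s=manip.get_state(); print(s['t'],s['eef_pos'],s['wrist_force'].round(1),s['grip_force'],s['opening'])
O=np.array([.5154,-.1888,0]);F=R.from_euler('z',-.075)
T=F*R.from_euler('x',-10,degrees=True)*R.from_matrix(np.diag([-1,1,-1.]))
for h in (.07,0.01,0): 
    p=O+F.apply([0,.075,.087+h])-T.apply([0,0,.051]); print(p,rows(p,T))
E
```

```text
8.65 [ 0.52228762 -0.10391122  0.2080486 ] [ 0.3  0.  -3.4] 19.99644845724106 0.049220555656674915
[ 0.52168331 -0.10517968  0.2072252 ] [-0.001  0.022  0.015  0.017 -0.038  0.035]
[ 0.52168331 -0.10517968  0.1472252 ] [-1.000e-03  2.200e-02  1.500e-02  2.000e-02  3.090e-01  2.004e+00]
[ 0.52168331 -0.10517968  0.1372252 ] [-1.000e-03  2.200e-02  1.500e-02  2.100e-02  3.670e-01  2.332e+00]
```

View pics/w4.png

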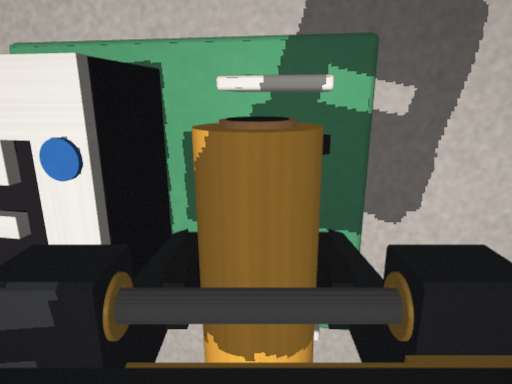

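Hovering over the cradle. The near end plate spans (218–332, 76–91), and the base corner at (375,37) gives a check of the feeder frame.

```bash
python3 - <<'E'
from h import *
c=np.load('c4.npy',allow_pickle=True).item(); O=np.array([.5154,-.1888,0]);F=R.from_euler('z',-.075)
im=cv2.imread('pics/w4.png'); h=cv2.cvtColor(im,cv2.COLOR_BGR2HSV)
m=(h[70:97,:,1]<70).astype(np.uint8); n,l,st,ce=cv2.connectedComponentsWithStats(m); i=l[12,250]; print(st[i],ce[i])
q=st[i]
for nm,p,z in (('plate',(ce[i][0],ce[i][1]+70),.1),('plateL',(q[0],83),.1),('plateR',(q[0]+q[2],83),.1),('plate lower edge',(275,q[1]+q[3]+70),.1),('base corner',(375,37),.05),('blue chip',blobs(im[:,:,::-1].copy()[100:200,:150].copy(),*COL['blue'],50)[0][1]+[0,100],.141)):
    P=onz(c,p,z); print(nm,(F.inv().apply(P-O)*1000).round(1))
E
```

```text
[ 216    4  119   18 2013] [275.87232986  12.67312469]
plate [-77.4  75.8 100. ]
plateL [-77.4  42.6 100. ]
plateR [-77.1 106.6 100. ]
plate lower edge [-72.6  75.4 100. ]
base corner [-106.1  131.2   50. ]
blue chip [-40.1 -26.7 141. ]
```

Call:
jog_arm:
  plan:
    - [0,0,0,0,0,0.2,40]
    - [0,0,0,0,0.05,0.5,40]
    - [0,0,0,0,0.12,0.9,40]
    - [0,0,0,0.01,0.19,1.3,40]
    - [0,0,0,0.01,0.25,1.65,40]
    - [0,0,0,0.01,0.29,1.9,40]
    - [0,0,0,0.02,0.31,2.0,40]
    - [0,0,0,0.02,0.32,2.1,40]
    - [0,0,0,0.02,0.34,2.18,40]
    - [0,0,0,0.02,0.35,2.25,40]
    - [0,0,0,0.02,0.35,2.25,40]
    - [0,0,0,0.02,0.35,2.25,40]

```text
t: 9.65
eef_pos: [0.5217, -0.1062, 0.1398]
ee_rot: [0.037, 0.995, -0.087, -0.002]
wrist_force: [0.8, -0.3, -3.1]
opening: 0.0495
grip_force: 20.0
```

```bash
python3 - <<'E'
from h import *
s=manip.get_state(); print(s['t'],s['eef_pos'],s['wrist_force'].round(1),s['torque'].round(2))
O=np.array([.5154,-.1888,0]);F=R.from_euler('z',-.075)
T=F*R.from_euler('x',-10,degrees=True)*R.from_matrix(np.diag([-1,1,-1.]))
p=O+F.apply([0,.075,.087])-T.apply([0,0,.051]); print(rows(p,T)); print('roll',(F.inv().apply(s['eef_pos']+R.from_quat(s['ee_rot']).apply([0,0,.051])-O)*1000).round(1))
E
```

```text
9.65 [ 0.52170019 -0.10616286  0.13984109] [ 0.8 -0.3 -3.1] [0.17 0.02 0.01]
[-0.003  0.022 -0.     0.003  0.047  0.08 ]
roll [ 0.2 74.  89.6]
```

Still about 2.6 mm up. I lower it until it makes contact.

Call:
jog_arm:
  plan:
    - [0,0,0,0,0.02,0.03,40]
    - [0,0,0,0,0.03,0.06,40]
    - [0,0,0,0,0.04,0.09,40]
    - [0,0,0,0,0.04,0.09,40]
    - [0,0,0,0,0.04,0.09,40]

```text
t: 10.07
eef_pos: [0.5218, -0.1056, 0.1371]
ee_rot: [0.037, 0.995, -0.087, -0.002]
wrist_force: [-1.1, -1.2, 3.3]
opening: 0.0496
grip_force: 20.0
```

Contact (about 6 N). Releasing now.

Call:
jog_arm:
  plan:
    - [0,0,0,0,0,0,51]
    - [0,0,0,0,0,0,54]
    - [0,0,0,0,0,0,60]
    - [0,0,0,0,0,0,68]
    - [0,0,0,0,0,0,72]
    - [0,0,0,0,0,0,72]
    - [0,0,0,0,0,0,72]
    - [0,0,0,0,0,0,72]

```text
t: 10.73
eef_pos: [0.5217, -0.1054, 0.1367]
ee_rot: [0.037, 0.995, -0.087, -0.003]
wrist_force: [0.2, 0.5, 0.3]
opening: 0.0721
grip_force: 0.0
```

Call:
jog_arm:
  plan:
    - [0,0,0,0,0,-0.3,72]
    - [0,0,0,0,0,-0.8,72]
    - [0,0,0,0,0,-1.5,72]
    - [0,0,0,0,0,-2.3,72]
    - [0,0,0,0,0,-3.2,72]
    - [0,0,0,0,0,-4.0,72]
    - [0,0,0,0,0,-4.7,72]
    - [0,0,0,0,0,-5.2,72]
    - [0,0,0,0,0,-5.5,72]
    - [0,0,0,0,0,-5.5,72]
    - [0,0,0,0,0,-5.5,72]
    - [0,0,0,0,0,-5.5,72]

```text
t: 11.73
eef_pos: [0.5232, -0.0768, 0.2982]
ee_rot: [0.037, 0.996, -0.087, -0.003]
wrist_force: [-0.2, -0.2, 0.3]
opening: 0.0718
grip_force: 0.0
```

```bash
python3 - <<'E'
from h import *
s=manip.get_state(); print(s['t'],s['eef_pos'],s['wrist_force'].round(1),s['opening'])
c=eyes.get_calibration('wrist'); im=eyes.get_image('wrist'); np.save('c5.npy',c,allow_pickle=True); cv2.imwrite('pics/w5.png',im[:,:,::-1])
O=np.array([.5154,-.1888,0]);F=R.from_euler('z',-.075); f=lambda P:(F.inv().apply(P-O)*1000).round(1)
T=F*R.from_matrix(np.diag([-1,1,-1.]))
h=cv2.cvtColor(im,cv2.COLOR_RGB2HSV); m=((h[:,:,1]>145)&(h[:,:,0]>12)&(h[:,:,0]<28)&(h[:,:,2]>60)).astype(np.uint8)
n,l,st,ce=cv2.connectedComponentsWithStats(m); 
for i in range(1,n):
    if st[i,4]>300: print(i,st[i],ce[i])
i=1+np.argmax(st[1:,4])
for v in range(st[i,1]+8,st[i,1]+st[i,3]-5,12):
    u=np.flatnonzero(l[v]==i); print(v,u.min(),u.max(),f(onz(c,((u.min()+u.max())/2,v),.087)))
print(f(onz(c,(ce[i][0],st[i,1]),.112)),f(onz(c,(ce[i][0],st[i,1]+st[i,3]),.112)))
for a,cen,r in blobs(im,*COL['red'],100): print(a,cen,np.round(r[1]),f(onz(c,cen,.191)),f(onz(c,cen,.141)))
K=O+F.apply([-.0575,-.096,.191]); print(K,rows(K+[0,0,.045+.09],T))
E
```

```text
11.7333 [ 0.52324918 -0.07684011  0.29820686] [-0.2 -0.2  0.3] 0.07184636602282332
1 [ 228  112   59  142 7623] [256.87905024 180.09143382]
2 [ 24 218  23  24 422] [ 35.0521327  229.32227488]
3 [  48  272   39   69 1256] [ 62.87659236 306.63136943]
4 [ 429  272   40   69 1247] [452.89093825 306.73376103]
5 [ 183  355  329   13 2082] [370.98799232 363.54034582]
120 228 285 [-52.6  73.7  87. ]
132 228 286 [-42.4  74.1  87. ]
144 229 285 [-32.   74.1  87. ]
156 230 284 [-21.5  74.1  87. ]
168 230 284 [-10.7  74.1  87. ]
180 230 284 [ 0.3 74.1 87. ]
192 231 283 [11.5 74.1 87. ]
204 231 283 [22.9 74.1 87. ]
216 230 284 [34.5 74.1 87. ]
228 231 282 [46.4 73.6 87. ]
240 231 282 [58.6 73.6 87. ]
[-60.3  78.5 112. ] [ 60.7  78.5 112. ]
458 [125.4  236.33] [24. 23.] [ 16.6   5.2 191. ] [ 39.8 -27.1 141. ]
[ 0.45086839 -0.28022167  0.191     ] [-1.996e+00 -5.000e-03  2.000e-03  1.900e+00 -6.997e+00  2.890e-01]
```

View pics/w5.png

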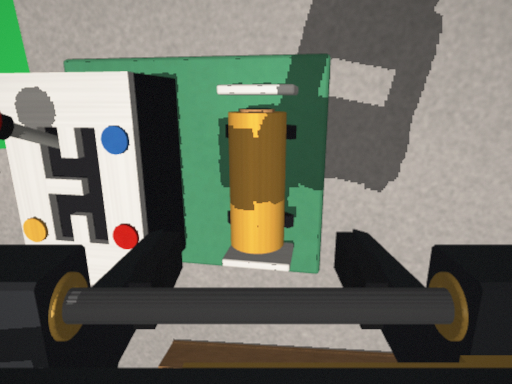

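The roll lies centred in the cradle: axis at feeder y≈74 mm, ends at ±60 mm. Now the lever.

Call:
jog_arm:
  plan:
    - [-0.2,0,0,0.1,-0.3,0,65]
    - [-0.5,0,0,0.3,-1.0,0.05,60]
    - [-0.8,0,0,0.6,-2.0,0.1,60]
    - [-1.1,0,0,0.9,-3.1,0.13,60]
    - [-1.4,0,0,1.2,-4.2,0.17,60]
    - [-1.6,0,0,1.5,-5.2,0.2,60]
    - [-1.8,0,0,1.7,-6.1,0.25,60]
    - [-2.0,0,0,1.85,-6.7,0.28,60]
    - [-2.0,0,0,1.9,-7.0,0.29,60]
    - [-2.0,0,0,1.9,-7.0,0.29,60]
    - [-2.0,0,0,1.9,-7.0,0.29,60]
    - [-2.0,0,0,1.9,-7.0,0.29,60]

```text
t: 12.78
eef_pos: [0.4515, -0.2791, 0.3267]
ee_rot: [0.037, 0.999, 0.0, 0.001]
wrist_force: [0.1, -0.1, -0.2]
opening: 0.0601
grip_force: 0.0
```

```bash
python3 - <<'E'
from h import *
c=eyes.get_calibration('wrist'); im=eyes.get_image('wrist'); cv2.imwrite('pics/w6.png',im[:,:,::-1])
s=manip.get_state(); print(s['t'],s['eef_pos'],s['wrist_force'].round(1),s['opening'])
O=np.array([.5154,-.1888,0]);F=R.from_euler('z',-.075); f=lambda P:(F.inv().apply(P-O)*1000).round(1)
T=F*R.from_matrix(np.diag([-1,1,-1.]))
for a,cen,r in blobs(im,*COL['red'],60): print(a,cen,np.round(r[1]),f(onz(c,cen,.191)),f(onz(c,cen,.192)))
for x,y in ((-57.5,-96),): 
    K=O+F.apply([x/1000,y/1000,.192]); print(rows(K+[0,0,.045],T))
E
```

```text
12.8333 [ 0.45154424 -0.27905543  0.32684036] [1.2 0.1 0.3] 0.0598121980433777
2142 [255.86 203.32] [51. 51.] [-58.7 -96.3 191. ] [-59.  -96.3 192. ]
[ 2.000e-03  1.300e-02  2.100e-02  2.300e-02 -4.100e-02  2.995e+00]
```

Call:
jog_arm:
  plan:
    - [0,0,0,0,-0.02,0.4,60]
    - [0,0,0,0.02,-0.03,1.0,60]
    - [0,0,0,0.04,-0.04,1.7,60]
    - [0,0,0,0.05,-0.04,2.3,60]
    - [0,0,0,0.05,-0.04,2.8,60]
    - [0,0,0,0.05,-0.04,3.0,60]
    - [0,0,0,0.05,-0.04,3.0,54]
    - [0,0,0,0.05,-0.04,3.0,48]
    - [0,0,0,0.05,-0.04,3.0,42]
    - [0,0,0,0.05,-0.04,3.0,38]
    - [0,0,0,0.05,-0.04,3.0,30]
    - [0,0,0,0.05,-0.04,3.0,30]
    - [0,0,0,0.05,-0.04,3.0,30]
  newtons: 8

```text
t: 13.92
eef_pos: [0.4498, -0.2814, 0.2377]
ee_rot: [0.037, 0.999, -0.0, 0.001]
wrist_force: [-1.1, 1.1, 3.8]
opening: 0.035
grip_force: 7.9
```

```bash
cat > lv.py <<'E'
from h import *
O=np.array([.5154,-.1888,0]);F=R.from_euler('z',-.075); f=lambda P:(F.inv().apply(P-O)*1000).round(1)
T=F*R.from_matrix(np.diag([-1,1,-1.]))
s=manip.get_state(); g=f(s['eef_pos']-[0,0,.045]); print(s['t'],'grasp pt',g,s['wrist_force'].round(1),s['opening'],s['grip_force'])
for x,y in ((-45,-97),(-26,-98),(-26,-70),(-26,-42),(0,-42),(26,-42),(26,-70),(26,-98),(45,-97),(61,-96)):
    z=35+np.sqrt(170**2-x*x-(y+70)**2); print((x,y),round(z,1),rows(O+F.apply(np.array([x,y,z+45])/1000),T)[2:].round(2))
E
python3 lv.py
```

```text
13.9167 grasp pt [-58.5 -97.3 192.7] [-1.1  1.1  3.8] 0.03501670952677373 7.861518077552319
(-45, -97) 196.7 [ 0.   -0.45  0.01 -0.13]
(-26, -98) 200.7 [ 0.   -1.08 -0.02 -0.26]
(-26, -70) 203.0 [ 0.   -1.08  0.91 -0.34]
(-26, -42) 200.7 [ 0.   -1.08  1.84 -0.26]
(0, -42) 202.7 [ 0.   -1.95  1.84 -0.33]
(26, -42) 200.7 [ 0.   -2.82  1.84 -0.26]
(26, -70) 203.0 [ 0.   -2.82  0.91 -0.34]
(26, -98) 200.7 [ 0.   -2.82 -0.02 -0.26]
(45, -97) 196.7 [ 0.   -3.45  0.01 -0.13]
(61, -96) 191.5 [ 0.   -3.98  0.04  0.05]
```

Knob gripped (35 mm opening). First leg to turn_1.

Call:
jog_arm:
  plan:
    - [0,0,0,-0.1,0,-0.03,30]
    - [0,0,0,-0.25,0,-0.07,30]
    - [0,0,0,-0.42,0,-0.12,30]
    - [0,0,0,-0.6,0,-0.17,30]
    - [0,0,0,-0.77,0,-0.2,30]
    - [0,0,0,-0.92,-0.01,-0.23,30]
    - [0,0,0,-1.03,-0.01,-0.25,30]
    - [0,0,0,-1.08,-0.01,-0.26,30]
    - [0,0,0,-1.08,-0.01,-0.26,30]
    - [0,0,0,-1.08,-0.01,-0.26,30]

```text
t: 14.75
eef_pos: [0.4821, -0.2844, 0.2457]
ee_rot: [0.037, 0.999, -0.001, 0.001]
wrist_force: [-1.7, 1.2, 6.4]
opening: 0.0349
grip_force: 7.7
```

```bash
python3 lv.py
```

```text
14.75 grasp pt [-26.1 -97.8 200.7] [-1.7  1.2  6.4] 0.03486517158579259 7.6925477385520935
(-45, -97) 196.7 [0.   0.63 0.03 0.13]
(-26, -98) 200.7 [ 0.   -0.   -0.01  0.  ]
(-26, -70) 203.0 [ 0.   -0.    0.93 -0.08]
(-26, -42) 200.7 [ 0.   -0.    1.86 -0.  ]
(0, -42) 202.7 [ 0.   -0.87  1.86 -0.07]
(26, -42) 200.7 [ 0.   -1.74  1.86  0.  ]
(26, -70) 203.0 [ 0.   -1.74  0.93 -0.08]
(26, -98) 200.7 [ 0.   -1.74 -0.01  0.  ]
(45, -97) 196.7 [ 0.   -2.37  0.03  0.14]
(61, -96) 191.5 [ 0.   -2.9   0.06  0.31]
```

Call:
jog_arm:
  plan:
    - [0,0,0,0,0.1,-0.05,30]
    - [0,0,0,0,0.28,-0.08,30]
    - [0,0,0,0,0.48,-0.1,30]
    - [0,0,0,0,0.7,-0.11,30]
    - [0,0,0,0,0.92,-0.11,30]
    - [0,0,0,0,1.14,-0.11,30]
    - [0,0,0,0,1.36,-0.1,30]
    - [0,0,0,0,1.57,-0.08,30]
    - [0,0,0,0,1.75,-0.05,30]
    - [0,0,0,0,1.85,-0.03,30]
    - [0,0,0,0,1.86,-0.03,30]
    - [0,0,0,0,1.86,-0.03,30]

```text
t: 15.75
eef_pos: [0.4862, -0.2282, 0.2458]
ee_rot: [0.037, 0.999, 0.0, 0.001]
wrist_force: [-0.2, -1.5, 0.6]
opening: 0.0347
grip_force: 8.0
```

```bash
python3 lv.py; python3 - <<'E'
from h import *
im=eyes.get_image('wrist'); c=eyes.get_calibration('wrist'); cv2.imwrite('pics/w7.png',im[:,:,::-1])
O=np.array([.5154,-.1888,0]);F=R.from_euler('z',-.075); f=lambda P:(F.inv().apply(P-O)*1000).round(1)
for a,cen,r in blobs(im,*COL['red'],60): print(a,cen,np.round(r[1]),f(onz(c,cen,.201)))
E
```

```text
15.75 grasp pt [-26.2 -41.5 200.8] [-0.2 -1.5  0.6] 0.03469087123967091 7.978234849870205
(-45, -97) 196.7 [ 0.01  0.63 -1.85  0.13]
(-26, -98) 200.7 [ 0.01 -0.01 -1.88  0.  ]
(-26, -70) 203.0 [ 0.01 -0.01 -0.95 -0.08]
(-26, -42) 200.7 [ 0.01 -0.01 -0.02  0.  ]
(0, -42) 202.7 [ 0.01 -0.87 -0.02 -0.06]
(26, -42) 200.7 [ 0.01 -1.74 -0.02  0.01]
(26, -70) 203.0 [ 0.01 -1.74 -0.95 -0.07]
(26, -98) 200.7 [ 0.01 -1.74 -1.88  0.01]
(45, -97) 196.7 [ 0.01 -2.37 -1.85  0.14]
(61, -96) 191.5 [ 0.01 -2.9  -1.82  0.31]
4358 [257.13 260.3 ] [60. 85.] [-32.1 -42.  201. ]
232 [279.23 327.69] [ 9. 30.] [  0.3 -32.3 201. ]
```

Call:
jog_arm:
  plan:
    - [0,0,0,-0.1,-0.01,-0.02,30]
    - [0,0,0,-0.27,-0.02,-0.04,30]
    - [0,0,0,-0.46,-0.02,-0.05,30]
    - [0,0,0,-0.66,-0.02,-0.06,30]
    - [0,0,0,-0.87,-0.02,-0.06,30]
    - [0,0,0,-1.08,-0.02,-0.06,30]
    - [0,0,0,-1.28,-0.02,-0.05,30]
    - [0,0,0,-1.48,-0.02,-0.03,30]
    - [0,0,0,-1.65,-0.02,0,30]
    - [0,0,0,-1.74,-0.02,0,30]
    - [0,0,0,-1.74,-0.02,0,30]
    - [0,0,0,-1.74,-0.02,0,30]

```text
t: 16.8
eef_pos: [0.5383, -0.2329, 0.2458]
ee_rot: [0.037, 0.999, -0.0, 0.001]
wrist_force: [-0.1, 1.7, 2.7]
opening: 0.0348
grip_force: 7.8
```

```bash
python3 lv.py
```

```text
16.8 grasp pt [ 26.1 -42.2 200.8] [-0.1  1.7  2.7] 0.0347548605633175 7.826339900493622
(-45, -97) 196.7 [ 0.01  2.37 -1.82  0.13]
(-26, -98) 200.7 [ 0.01  1.74 -1.86  0.  ]
(-26, -70) 203.0 [ 0.01  1.74 -0.92 -0.08]
(-26, -42) 200.7 [0.01 1.74 0.01 0.  ]
(0, -42) 202.7 [ 0.01  0.87  0.01 -0.06]
(26, -42) 200.7 [0.01 0.   0.01 0.  ]
(26, -70) 203.0 [ 0.01  0.   -0.92 -0.07]
(26, -98) 200.7 [ 0.01  0.   -1.86  0.  ]
(45, -97) 196.7 [ 0.01 -0.63 -1.82  0.14]
(61, -96) 191.5 [ 0.01 -1.16 -1.79  0.31]
```

Call:
jog_arm:
  plan:
    - [0,0,0,0,-0.1,-0.03,30]
    - [0,0,0,0,-0.28,-0.05,30]
    - [0,0,0,0,-0.48,-0.07,30]
    - [0,0,0,0,-0.7,-0.08,30]
    - [0,0,0,0,-0.92,-0.08,30]
    - [0,0,0,0,-1.14,-0.08,30]
    - [0,0,0,0,-1.36,-0.07,30]
    - [0,0,0,0,-1.57,-0.05,30]
    - [0,0,0,0,-1.75,-0.03,30]
    - [0,0,0,0,-1.85,-0.01,30]
    - [0,0,0,0,-1.86,-0.01,30]
    - [0,0,0,0,-1.86,-0.01,30]

```text
t: 17.8
eef_pos: [0.5338, -0.2888, 0.246]
ee_rot: [0.037, 0.999, -0.0, 0.001]
wrist_force: [-0.6, 1.2, -2.3]
opening: 0.0345
grip_force: 8.1
```

```bash
python3 lv.py
```

```text
17.8 grasp pt [ 25.9 -98.4 201. ] [-0.6  1.2 -2.3] 0.034517387909877045 8.081734590232372
(-45, -97) 196.7 [0.   2.36 0.05 0.14]
(-26, -98) 200.7 [0.   1.73 0.01 0.01]
(-26, -70) 203.0 [ 0.    1.73  0.95 -0.07]
(-26, -42) 200.7 [0.   1.73 1.88 0.01]
(0, -42) 202.7 [ 0.    0.86  1.88 -0.06]
(26, -42) 200.7 [ 0.   -0.    1.88  0.01]
(26, -70) 203.0 [ 0.   -0.    0.94 -0.07]
(26, -98) 200.7 [ 0.   -0.    0.01  0.01]
(45, -97) 196.7 [ 0.   -0.64  0.04  0.14]
(61, -96) 191.5 [ 0.   -1.17  0.08  0.32]
```

Call:
jog_arm:
  plan:
    - [0,0,0,-0.1,0.01,0.02,30]
    - [0,0,0,-0.25,0.02,0.05,30]
    - [0,0,0,-0.42,0.03,0.09,30]
    - [0,0,0,-0.6,0.04,0.13,30]
    - [0,0,0,-0.78,0.05,0.18,30]
    - [0,0,0,-0.95,0.06,0.24,30]
    - [0,0,0,-1.1,0.07,0.29,30]
    - [0,0,0,-1.2,0.08,0.33,30]
    - [0,0,0,-1.22,0.08,0.33,30]
    - [0,0,0,-1.22,0.08,0.33,30]

```text
t: 18.63
eef_pos: [0.5708, -0.289, 0.2363]
ee_rot: [0.037, 0.999, -0.0, 0.001]
wrist_force: [-0.9, -2.0, -1.0]
opening: 0.0347
grip_force: 8.0
```

```bash
python3 lv.py|head -1
```

```text
18.6333 grasp pt [ 62.8 -95.8 191.3] [-0.9 -2.  -1. ] 0.03468926594612583 8.003707900643349
```

Release, retreat and check.

Call:
jog_arm:
  plan:
    - [0,0,0,0,0,0,38]
    - [0,0,0,0,0,0,44]
    - [0,0,0,0,0,0,52]
    - [0,0,0,0,0,0,62]
    - [0,0,0,0,0,0,65]
    - [0,0,0,0,0,0,65]
    - [0,0,0,0,0,-0.4,65]
    - [0,0,0,0,0,-1.2,65]
    - [0,0,0,0,0,-2.2,65]
    - [0,0,0,0,0,-3.2,65]
    - [0,0,0,0.5,0,-4.0,65]
    - [0,0,0,0.5,0,-4.4,65]
    - [0,0,0,0.5,0,-4.5,65]
    - [0,0,0,0.5,0,-4.5,65]
    - [0,0,0,0.5,0,-4.5,65]

```text
t: 19.88
eef_pos: [0.5556, -0.2877, 0.37]
ee_rot: [0.037, 0.999, 0.0, 0.0]
wrist_force: [-0.0, -0.6, -1.0]
opening: 0.065
grip_force: 0.0
```

```bash
python3 - <<'E'
from h import *
im=eyes.get_image('wrist'); c=eyes.get_calibration('wrist'); cv2.imwrite('pics/w8.png',im[:,:,::-1]); s=manip.get_state(); print(s['t'],s['wrist_force'].round(1))
side=eyes.get_image('side'); cv2.imwrite('pics/side8.png',cv2.resize(side[110:330,130:400,::-1],(800,652))[:600])
O=np.array([.5154,-.1888,0]);F=R.from_euler('z',-.075); f=lambda P:(F.inv().apply(P-O)*1000).round(1)
for a,cen,r in blobs(im,*COL['red'],60): print(a,cen,np.round(r[1]),f(onz(c,cen,.191)))
print('slot3 would be at',proj(c,O+F.apply([.063,-.096,.191])))
E
```

```text
19.9333 [ 0.8 -0.1 -1.1]
1451 [256.4  206.51] [42. 42.] [ 61.6 -96.7 191. ]
391 [330.   167.58] [21. 22.] [ 29.6 -39.1 191. ]
slot3 would be at [257.27456319 208.10821294]
```

View pics/side8.png

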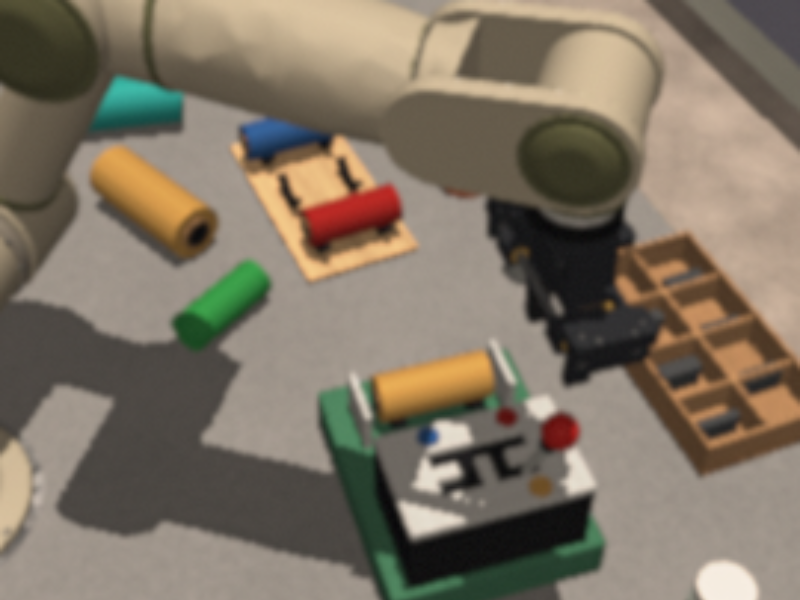

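The gold roll rests in the cradle at (435,385). The knob at (560,430) is in slot_3 beside the gold chip (540,485) and measures (62, -97) against (63, -96). The gripper is clear, so I hand in.

```bash
python3 -c "
from rig import manip
print(manip.sign_off())"
```

```text
the job is handed in; nothing more can be done
None
```

The gold roll is lying in the feeder's cradle, the lever is in the slot marked with the gold chip (slot_3) about 2 mm from its end, and I handed the job in at about 20 s; no verdict came back.

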